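# Push one test-bay tray home, then hook out the other

### The arm

A 6-joint arm with a two-finger parallel gripper is mounted at the origin on the work surface. World frame = base frame: x ahead of the robot, y to its left, z up, the work surface at z = 0. Lengths are in m, angles in degrees, forces in N, time in s.
With the tool pointing down it reaches from about 0.25 to 0.725 m from the base axis. Payload 9.7 kg.
Tool frame: the origin (TCP) lies midway between the tips of the shut fingers; the grasp point (between the pads) lies 19 mm behind it (bot.pinch_z is the distance from the TCP to the grasp point, in m); z points along the fingers, y is the line along which they close (so a half turn about z gives the same grasp; the last joint's range is limited). The gripper opens to 85 mm and grips with 20 to 120 N. Pads are 22 mm wide; open, the fingers measure 114 mm over their backs; the gripper's body (76 mm by 85 mm) begins 54 mm behind the grasp point. The pads swing forward as they close: fully open they stand 13 mm farther back than shut.
Start: joints at [-70.588, 4.979, 10.078, 95.1, 0, 90], TCP at [0.183, -0.519, 0.202] pointing down, gripper open.
Joint ranges: [-179.16, 179.16], [-48.56, 103.87], [-65.8, 70.77], [-126.05, 130.52], [-82.76, 87.17], [-180, 180]. Speed limits (degrees/s): [127.2, 127.2, 147.25, 180, 180, 180].

### API

Orientations are given as [roll, pitch, yaw] about the fixed x, y, z axes, in that order (R = Rz(yaw) Ry(pitch) Rx(roll)).
In Python, from workcell import sensors, camera, camera_params, ticket, bot gives the robot as it stands.
- The arm moves only by the shell command python3 -m jog 'ROWS' [FORCE]. ROWS is JSON, a list that holds one entry, the list of rows, each a list of 5 numbers: the shift along the world's x, y, z in units of 50 mm (1.0 is 50 mm), then the turn about the world's z in units of 5 degrees (1.0 is 5 degrees), then the opening, from 0 (shut) to 1 (fully open). In form: [[[tx, ty, tz, yaw, grip], ...]]. A call has 1 to 8 rows; each row shifts and turns the commanded pose from where the row before left it; what a row does not reach is not made up. A row lasts 1/10 s, in which the tool goes at most 50 mm and 8.59 degrees, less where a joint would pass 70% of its speed; a pose out of reach is approached as far as the arm can. A call is refused whole if a number of a shift passes 1 or a number of a turn 1, either way. A call with a gripper value outside its range is refused whole. The fingers move at their own pace and stop on an object; FORCE is the grip in N (left out, the last holds). Time passes only in rows, so rows that do not move let the fingers close. It gives the time, the measured TCP pose, the force, the opening and the grip force at its end, in the units of the state.
- sensors.get_obs(): the state, without advancing time (a new reading comes with each control period).
- camera(name): name is "side" or "top" or "wrist"; returns the picture (384x512x3 uint8, blue, green, red); there is no depth.
- camera_params(name): a dict with "fx", "fy", "cx", "cy" (pixels), "T" (4x4, takes a point from camera to world coordinates); the wrist camera has in their place "tool_from_camera" (4x4, takes a point from camera to tool coordinates, whose origin is the TCP and whose axes are the flange's). Camera axes: x right, y down, z forward; pixel columns grow to the right and rows downward; lengths in m; the calibration is good to about 2 mm. A picture is of the moment at which its call begins: read the wrist's pose just before it. camera_params takes no time and is no camera call.
- ticket.job_done(): hands the job in; it is judged then, once.
The state is a dict: "time": time; "q": joint angles; "qd": joint speeds; "joint_efforts": joint torques, N m; "ee_pos": TCP position; "tcp_rot": TCP orientation; "wrist_force": force on the tool from outside, world axes, zero at the start; "torque": the same for the moment, N m; "opening": finger opening in m; "grasp_force": force on a finger pad.
Only numpy, scipy, OpenCV 4.12 (cv2) and the standard library are available. Lean on these libraries where they do the work, as an engineer would, in place of code of your own. Each camera call takes 0.05 s, during which the arm holds its last target. There are 200 camera calls.

### The job

Two test bays stand on the repair bench, each with a circuit board on a sliding tray. First push the tray with the relay board fully home by its front; then hook a fingertip behind the lip of the tray with the finned heat sink and draw it out to its stop for probing. Do not pinch that lip (keep off its outer face), do not touch the boards or move the loose things on the bench, and leave the relay tray home.

Things in the scene. Friction and masses are not known exactly. Their poses are not given: they have to be found in the camera images.
- sink_bay: The test bay (aluminium rails on a dark steel base) whose tray carries the finned heat sink. Fixed. Origin: middle of the front end of the rails, at bench level; x runs along the rails to the back (the tray slides out to -x), z up. 160 mm wide, 210 mm long; rails 46 mm high, connector wall at the back 72 mm high.
- relay_bay: The other test bay, alike, whose tray carries the relay board. Fixed. Origin: middle of the front end of the rails, at bench level; x runs along the rails to the back (the tray slides out to -x), z up. 160 mm wide, 210 mm long; rails 46 mm high, connector wall at the back 72 mm high.
- sink_tray (a joint): How far the heat-sink tray is drawn out, m: 0 home, 0.12 at the stop; starts nearly home (0 to 0.015). It slides along its bay's -x with about 2.5 N friction (plus 8 N per m/s) and stays where it is left.
- relay_tray (a joint): How far the relay tray is drawn out, m: 0 home, 0.12 at the stop; starts partly or wholly out (0.06 to 0.12). Slides like the other.
- sink_lip_top (a point): Middle of the top edge, 66 mm above the bench, of the inner (bay-side) face of the heat-sink tray's lip, an upright sheet 126 mm wide and 8 mm thick (outer half 4 mm lower). Moves with the tray; 62 mm in front of the bay's origin when home. Behind it is a finger pocket, open at both ends: bare tray floor 29 mm above the bench, 70 mm long back to the circuit board.
- relay_face_top (a point): Middle of the top edge of the outer (front) face of the relay tray, 62 mm above the bench; moves with the tray (70 mm in front of the bay's origin when home). The flat upright face, 126 mm wide, reaches from 24 to 62 mm above the bench: push here.
- sink_face_top (a point): Middle of the top edge of the outer (front) face of that lip, 62 mm above the bench, 8 mm in front of the inner face. The outer face is 126 mm wide and reaches down to 24 mm above the bench. Not to be touched.
- sink_board (a point): Middle of the top surface, 38 mm above the bench, of the green circuit board (165 mm along the slide x 112 mm) on the heat-sink tray, with a finned aluminium heat sink 76 x 84 mm whose fin tops are 72 mm above the bench; moves with the tray. Not to be touched.
- relay_board (a point): The same point of the circuit board on the relay tray, with four black relay blocks in a row and three round capacitors (tops up to 60 mm above the bench); moves with the tray. Not to be touched.
- jar: Small amber jar, 44 mm across, 65 mm high, standing loose between the trays; origin under its middle. Leave alone.
- screwdriver: Loose screwdriver lying on the left of the bench (+y), about 0.2 m long; origin at its underside. Leave alone.
- meter: Loose white multimeter 170 x 85 x 50 mm lying on the right of the bench (-y); origin under its middle. Leave alone.

How it is judged (in metres and radians):
On the way, in this order (a step that is already met when the one before it is completed fails the run):
1. the relay tray is pushed fully home, the heat-sink tray still in (value of joint relay_tray below 0.006 m and value of joint sink_tray below 0.03 m), for 0.2 s.
2. a finger behind the heat-sink tray's lip is drawing it out (contact force between the fingers and sink_tray_c1 above 0.5 N and value of joint sink_tray above 0.04 m).
3. the heat-sink tray is out at its stop (value of joint sink_tray above 0.112 m), for 0.2 s.
At the end, for the whole second after the job is handed in: The relay tray is home (within 6 mm), the heat-sink tray is drawn out to its stop (within 8 mm of 120 mm), and both are at rest (value of joint relay_tray below 0.006 m and value of joint sink_tray above 0.112 m and velocity of joint relay_tray between -0.01 and 0.01 m/s and velocity of joint sink_tray between -0.01 and 0.01 m/s); the robot touches nothing.
It fails at once if the outer face of the heat-sink tray's lip is touched (over 3 N): pinched instead of hooked (contact force between any of the fingers, the arm and sink_tray_c2 above 3 N).
It fails at once if a circuit board or what stands on it is touched (over 2 N) (contact force between any of the fingers, the arm and sink_tray_c3 above 2 N or contact force between any of the fingers, the arm and sink_tray_c4 above 2 N or contact force between any of the fingers, the arm and relay_tray_c3 above 2 N or contact force between any of the fingers, the arm and relay_tray_c4 above 2 N or contact force between any of the fingers, the arm and relay_tray_c5 above 2 N or contact force between any of the fingers, the arm and relay_tray_c6 above 2 N or contact force between any of the fingers, the arm and relay_tray_c7 above 2 N or contact force between any of the fingers, the arm and relay_tray_c8 above 2 N or contact force between any of the fingers, the arm and relay_tray_c9 above 2 N or contact force between any of the fingers, the arm and relay_tray_c10 above 2 N).
It fails at once if a loose thing on the bench is moved by more than 20 mm, or lifted (distance of any of jar, screwdriver, meter from where it was at the start of the episode above 0.02 m).
It also fails if it takes over 48 s, if anything falls off the work surface, if the arm or the gripper's body presses on something with over 40 N, if the wrist force passes 120 N, or if a joint passes its speed limit or range.

## Working session

There is one attempt and no reset: what is moved stays moved. The work goes in short steps, Python scripts to look and compute and a shell command to move; the robot and the scene stay as the last step left them, time stands still between calls to the robot, and variables do not carry over. Pictures are saved under pics/ and viewed, at most 10 in all, crops included, and the job is handed in when it is done.

```bash
mkdir -p pics; python3 - <<'E'
from workcell import *
import cv2,numpy as np
o=sensors.get_obs();print(o['time'],o['ee_pos'],o['tcp_rot'],o['opening'])
np.set_printoptions(precision=4,suppress=True)
for n in('top','side'):
    im=camera(n);cv2.imwrite(f'pics/{n}0.png',im);p=camera_params(n);print(n,p)
print(camera_params('wrist'))
E
```

```text
0.0 [ 0.18270185 -0.51851043  0.20116769] [-1.79925011e+02  1.30902765e-03  1.94109243e+01] 0.08535241263594796
top {'fx': 454.8203044259148, 'fy': 454.8203044259148, 'cx': 254.76147470398678, 'cy': 191.71752542673863, 'T': array([[-0.0222, -0.9951,  0.0963,  0.4784],
       [-0.9997,  0.0217, -0.0065,  0.0089],
       [ 0.0044, -0.0964, -0.9953,  1.311 ],
       [ 0.    ,  0.    ,  0.    ,  1.    ]])}
side {'fx': 414.8379495497065, 'fy': 414.8379495497065, 'cx': 258.66912141576404, 'cy': 195.69648129354346, 'T': array([[-0.771 , -0.3456,  0.5349, -0.1012],
       [-0.6367,  0.4028, -0.6575,  0.8679],
       [ 0.0118, -0.8475, -0.5306,  0.7672],
       [ 0.    ,  0.    ,  0.    ,  1.    ]])}
{'fx': 303.5010198310171, 'fy': 303.5010198310171, 'cx': 248.00159711008286, 'cy': 189.61297487923943, 'tool_from_camera': array([[-0.0001, -0.9609, -0.2768,  0.0701],
       [ 1.    , -0.0004,  0.0011,  0.0003],
       [-0.0012, -0.2768,  0.9609, -0.1721],
       [ 0.    ,  0.    ,  0.    ,  1.    ]])}
```

View pics/top0.png

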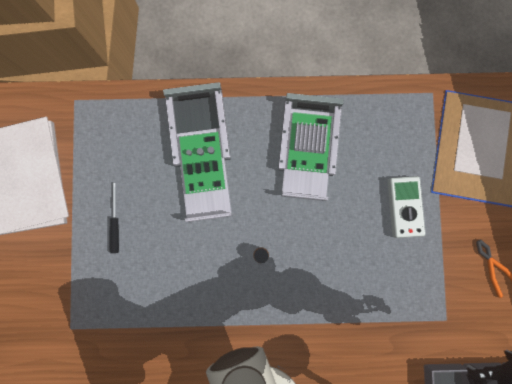

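View pics/side0.png

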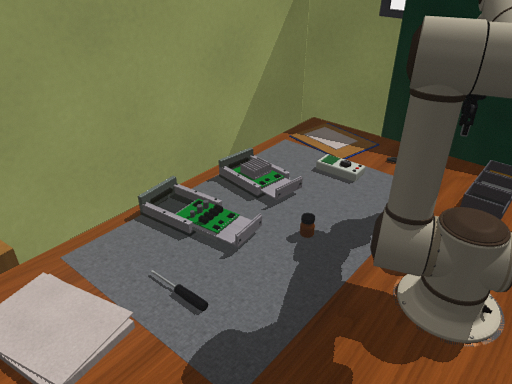

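The top view shows the relay tray front near (206,215), the heat-sink lip near (306,196), the jar at (261,255) and the meter at (408,207). The side view shows the lip faces near (240,235) and (285,188). Next I'll enlarge both fronts.

```bash
python3 - <<'E'
import cv2,numpy as np
t=cv2.imread('pics/top0.png');s=cv2.imread('pics/side0.png')
a=cv2.resize(t[80:230,155:350],(780,600),interpolation=cv2.INTER_CUBIC)
b=cv2.resize(s[140:260,130:310],(780,520),interpolation=cv2.INTER_CUBIC)
cv2.imwrite('pics/a1.png',a);cv2.imwrite('pics/b1.png',b)
E
```

```text
(no output)
```

View pics/a1.png

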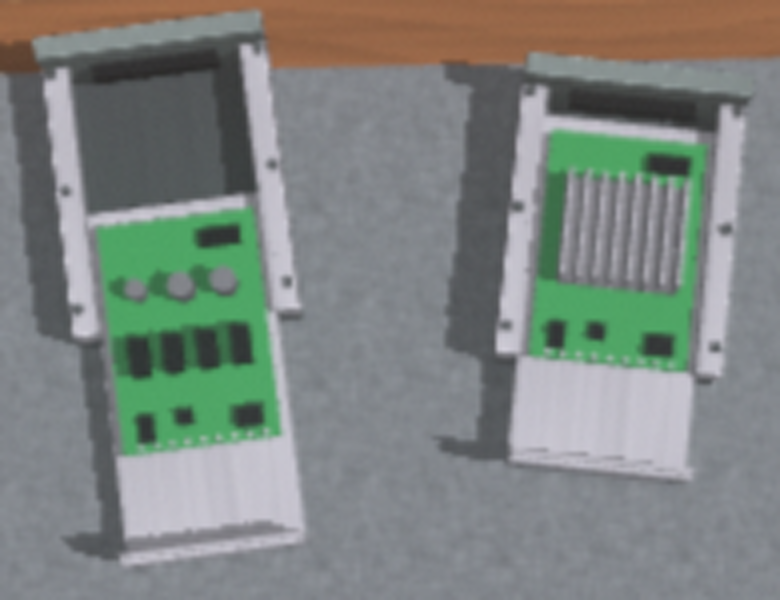

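View pics/b1.png

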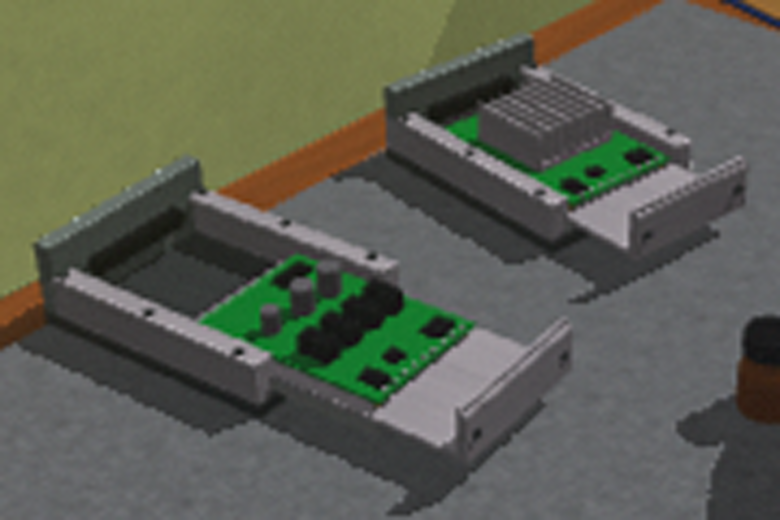

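The relay tray lip top edge runs (123,560)–(302,541) in the enlarged top view and (458,410)–(570,320) in the side view. The sink lip runs (510,458)–(691,474) in the top view and (632,213)–(745,160) in the side view. I'll triangulate those.

```bash
cat > h.py <<'E'
import numpy as np
from workcell import camera_params
def ray(n,u,v):
    p=camera_params(n);d=p['T'][:3,:3]@[(u-p['cx'])/p['fx'],(v-p['cy'])/p['fy'],1]
    return p['T'][:3,3],d/np.linalg.norm(d)
def plane(n,u,v,z):
    c,d=ray(n,u,v);return c+d*(z-c[2])/d[2]
def tri(r1,r2):
    A=0;b=0
    for c,d in(r1,r2):
        M=np.eye(3)-np.outer(d,d);A=A+M;b=b+M@c
    x=np.linalg.solve(A,b);return x,max(np.linalg.norm(np.cross(x-c,d)) for c,d in(r1,r2))
ct=lambda u,v:((u+.5)/4-.5+155,(v+.5)/4-.5+80)
cs=lambda u,v:((u+.5)*180/780-.5+130,(v+.5)*180/780-.5+140)
E
python3 - <<'E'
from h import *
np.set_printoptions(precision=4,suppress=True)
for n,T,S in(('relayL',(123,557),(458,408)),('relayR',(303,536),(570,321)),('sinkL',(511,457),(632,211)),('sinkR',(692,472),(745,158))):
    print(n,*tri(ray('top',*ct(*T)),ray('side',*cs(*S))),plane('top',*ct(*T),.064))
# rails (z 46), outer edges from top view: front/back corners
P=lambda u,v:plane('top',*ct(u,v),.046)
for n,pts in(('relay',((77,341),(299,312),(43,70),(264,42))),('sink',((497,354),(719,378),(523,83),(745,104)))):
    q=[P(*p) for p in pts];fl,fr,bl,br=q
    ax=(bl-fl+br-fr);print(n,'origin',(fl+fr)/2,'width',np.linalg.norm(fl-fr),'yaw',np.degrees(np.arctan2(ax[1],ax[0])),'yawfront',np.degrees(np.arctan2((fr-fl)[0],-(fr-fl)[1])))
for n,px,z in(('jar',(261,255),.065),('meterTL',(391,179),.05),('meterBL',(397,237),.05),('meterTR',(420,177),.05)):print(n,plane('top',*px,z))
E
```

```text
relayL [0.529  0.1926 0.0642] 0.0007074042504209855 [0.5285 0.1922 0.064 ]
relayR [0.5395 0.0685 0.0625] 0.000808210016835004 [0.5401 0.0689 0.064 ]
sinkL [ 0.5925 -0.0742  0.0651] 0.0015281045796773122 [ 0.5914 -0.0752  0.064 ]
sinkR [ 0.5778 -0.2     0.0631] 0.000628614419327441 [ 0.5783 -0.1995  0.064 ]
relay origin [0.69   0.1479 0.046 ] width 0.15708057791952623 yaw 6.545210688748317 yawfront 6.306761423532221
sink origin [ 0.6556 -0.1463  0.046 ] width 0.156658977435679 yaw -7.303582746015899 yawfront -7.4686968956116795
jar [ 0.4259 -0.0124  0.065 ]
meterTL [ 0.6278 -0.3811  0.05  ]
meterBL [ 0.4661 -0.3895  0.05  ]
meterTR [ 0.6316 -0.4627  0.05  ]
```

Both lips triangulate to 62–65 mm height and 125 mm width, and the rails to 157 mm, so the measurements agree with the text.
- **Relay:** yaw about 6.4°, tray out about 0.09 m.
- **Sink:** yaw about -7.4°.

I'll move to in front of the relay face with the fingers shut.

```bash
python3 -m jog '[[[0.38,0.8,0,-0.3,0],[0.38,0.8,0,-0.3,0],[0.38,0.8,0,-0.3,0],[0.38,0.8,0,-0.3,0],[0.38,0.8,0,-0.3,0],[0.38,0.8,0,-0.3,0],[0.38,0.8,0,-0.3,0],[0.38,0.8,0,-0.5,0]]]'; python3 -m jog '[[[0.38,0.8,0,0,0],[0.38,0.8,0,0,0],[0.38,0.8,0,0,0],[0.38,0.8,0,0,0],[0.38,0.8,0,0,0],[0.38,0.8,0,0,0],[0.38,0.8,0,0,0],[0,0,0,0,0]]]'
```

```text
time: 0.9
ee_pos: [0.335, -0.197, 0.2018]
tcp_rot: [180.0, -0.0, 6.3]
wrist_force: [1.7, -0.7, 0.5]
opening: 0.0
grasp_force: 0.0
time: 1.7
ee_pos: [0.471, 0.0688, 0.2006]
tcp_rot: [-179.3, 0.1, 7.9]
wrist_force: [-0.8, -0.6, 0.1]
opening: 0.0003
grasp_force: 0.0
```

```bash
python3 -m jog '[[[0,0.5,-0.3,0,0],[0,0.5,-0.4,0,0],[0,0.1,-0.6,0,0],[0,0,-0.6,0,0],[0,0,-0.6,0,0],[0,0,-0.4,0,0],[0,0,-0.2,0,0],[0,0,0,0,0]]]'; python3 - <<'E'
from workcell import *
import cv2
a=camera('top')[150:260,150:290];b=camera('side')[150:280,150:310]
cv2.imwrite('pics/c.png',cv2.hconcat([cv2.resize(a,(390,306)),cv2.resize(b,(377,306))]))
E
```

```text
time: 2.5
ee_pos: [0.473, 0.0924, 0.0453]
tcp_rot: [-178.1, 0.2, 9.8]
wrist_force: [-0.4, -0.9, 0.4]
opening: 0.0004
grasp_force: 0.0
```

View pics/c.png

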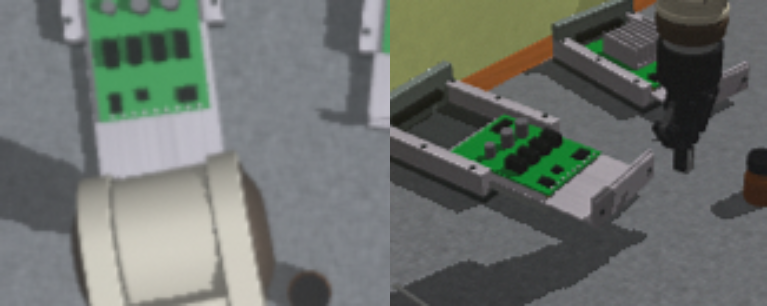

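The fingers stand in front of the relay face, clear of the jar, but y and yaw drifted. I'll check the joints.

```bash
python3 -m jog '[[[0,0.2,0,-0.2,0],[0,0.2,0,0,0],[0,0,0,0,0]]]'; python3 -c "
from workcell import *
o=sensors.get_obs();print(o['q'],o['qd'],o['joint_efforts'],o['tcp_rot'])"
```

```text
time: 2.9
ee_pos: [0.4773, 0.0988, 0.0476]
tcp_rot: [-177.4, -0.0, 10.1]
wrist_force: [0.2, 0.1, 0.4]
opening: -0.0001
grasp_force: 0.0
[ 10.02055304  -3.81939975 -15.89277806  77.88189344   2.59756413
 179.94511356] [-0.01895913 -0.00513868 -0.60947548  0.09287771 -0.49258412 -0.07472728] [ 1.33023912e-02 -4.24140680e+01  4.67665064e+01 -3.56603530e-02
  2.27502985e-01 -4.20721574e-05] [-1.77402480e+02 -4.72157172e-02  1.00753831e+01]
```

Joint 6 is at its 180° stop. A tool yaw of about 17° frees it and does no harm when pushing a flat face.

```bash
python3 -m jog '[[[0,0,0,0.8,0],[0,0,0,0.8,0],[0,0.2,-0.05,0,0],[0,0.2,-0.05,0,0],[0,0,0,0,0],[0,0,0,0,0]]]'; python3 -c "
from workcell import *
o=sensors.get_obs();print(o['q'])"
```

```text
time: 3.5
ee_pos: [0.4766, 0.1189, 0.0418]
tcp_rot: [-177.4, 0.0, 18.1]
wrist_force: [0.4, -0.1, -0.7]
opening: 0.0
grasp_force: 0.0
[ 12.37122291  -2.81667543 -15.58185858  77.52815084   2.55618441
 174.30146766]
```

```bash
python3 -m jog '[[[0.3,0.03,0,0,0],[0.3,0.03,0,0,0],[0.3,0.04,0,0,0],[0.3,0.04,0,0,0],[0.3,0.04,0,0,0],[0.3,0.04,0,0,0],[0.3,0.04,0,0,0],[0,0,0,0,0]]]'; python3 -m jog '[[[0.15,0.02,0,0,0],[0.1,0.01,0,0,0],[0.05,0,0,0,0],[0,0,0,0,0]]]'
```

```text
time: 4.3
ee_pos: [0.5829, 0.1314, 0.0416]
tcp_rot: [-177.4, 0.0, 18.0]
wrist_force: [-0.4, -0.9, -0.0]
opening: -0.0001
grasp_force: 0.0
time: 4.7
ee_pos: [0.5968, 0.1328, 0.0419]
tcp_rot: [-177.4, 0.0, 18.0]
wrist_force: [-0.1, 0.1, 0.3]
opening: 0.0
grasp_force: 0.0
```

```bash
python3 -m jog '[[[0.08,0.01,0,0,0],[0.08,0.01,0,0,0],[0.08,0.01,0,0,0],[0,0,0,0,0]]]';python3 -m jog '[[[0.08,0.01,0,0,0],[0,0,0,0,0]]]';python3 -m jog '[[[0.08,0.01,0,0,0],[0,0,0,0,0]]]'; python3 - <<'E'
from workcell import *
import cv2
a=camera('top')[80:200,150:290];b=camera('side')[150:280,130:290]
cv2.imwrite('pics/d.png',cv2.hconcat([cv2.resize(a,(390,334)),cv2.resize(b,(400,334))]))
E
```

```text
time: 5.1
ee_pos: [0.6092, 0.1344, 0.0418]
tcp_rot: [-177.4, 0.0, 18.1]
wrist_force: [0.1, 0.6, -0.6]
opening: 0.0002
grasp_force: 0.0
time: 5.3
ee_pos: [0.6131, 0.1349, 0.0418]
tcp_rot: [-177.4, 0.0, 18.1]
wrist_force: [0.3, 0.2, 0.3]
opening: -0.0001
grasp_force: 0.0
time: 5.5
ee_pos: [0.6171, 0.1354, 0.0419]
tcp_rot: [-177.4, 0.0, 18.1]
wrist_force: [0.3, -0.1, -0.9]
opening: -0.0002
grasp_force: 0.0
```

View pics/d.png

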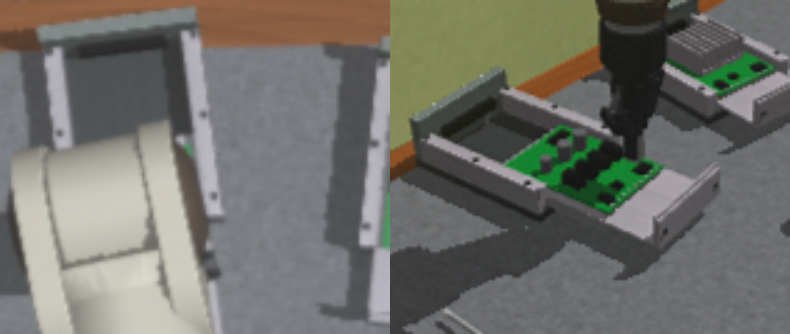

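The tray has not moved, and the finger appears beside or above it. I'll project the reported TCP into both views to see the mismatch.

```bash
python3 - <<'E'
from h import *
from workcell import sensors
np.set_printoptions(precision=4,suppress=True)
def proj(n,X):
    p=camera_params(n);c=np.linalg.inv(p['T'])@[*X,1];return p['fx']*c[0]/c[2]+p['cx'],p['fy']*c[1]/c[2]+p['cy']
o=sensors.get_obs();print(o['ee_pos'],o['q'])
print('now',proj('side',o['ee_pos']),'seen ~(226.8,211.5)')
print('c',proj('side',[.473,.0924,.0453]),'seen ~(274,222)')
print('start top',proj('top',[.1827,-.5185,.2012]))
for z in(.04,.06,.08,.1,.12):print(plane('side',226.8,211.5,z),plane('side',274,222,z))
E
```

```text
[0.6168 0.1354 0.0419] [ 11.1082  16.2828   5.3442  79.3984   2.5541 173.0473]
now (np.float64(226.90188718835893), np.float64(219.43089239509476)) seen ~(226.8,211.5)
c (np.float64(273.3624737981265), np.float64(230.61816256471025)) seen ~(274,222)
start top (np.float64(477.59089491958645), np.float64(355.911785634477))
[0.6481 0.1027 0.04  ] [0.5021 0.0515 0.04  ]
[0.6275 0.1237 0.06  ] [0.4855 0.0739 0.06  ]
[0.6069 0.1448 0.08  ] [0.469  0.0964 0.08  ]
[0.5863 0.1658 0.1   ] [0.4524 0.1188 0.1   ]
[0.5657 0.1868 0.12  ] [0.4358 0.1413 0.12  ]
```

```bash
python3 - <<'E'
from workcell import *
import cv2
a=camera('wrist');cv2.imwrite('pics/w.png',a)
E
```

```text
(no output)
```

View pics/w.png

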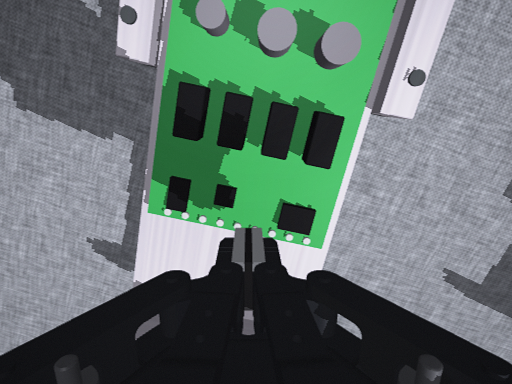

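The wrist view shows the fingertips (248,230) hovering over the pocket next to the board edge. The side view puts the tip about 25–30 mm higher than the reported z, so the fingers passed over the lip. I'll back out at a slightly higher level and measure the tip.

```bash
python3 -m jog '[[[0,0,0.2,0,0],[-0.4,-0.04,0,0,0],[-0.5,-0.04,0,0,0],[-0.5,-0.05,0,0,0],[-0.5,-0.05,0,0,0],[-0.5,-0.05,0,0,0],[-0.5,-0.05,0,0,0],[0,0,0,0,0]]]'; python3 - <<'E'
from workcell import *
from h import *
import cv2
o=sensors.get_obs();X=o['ee_pos'];print(X,o['tcp_rot'])
p=camera_params('side');c=np.linalg.inv(p['T'])@[*X,1];u,v=p['fx']*c[0]/c[2]+p['cx'],p['fy']*c[1]/c[2]+p['cy'];print(u,v)
im=camera('side');g=im.max(2);u,v=int(u),int(v)
print(g[v-24:v+10,u-10:u+11])
cv2.imwrite('pics/e.png',cv2.resize(im[v-60:v+40,u-70:u+70],(700,500),interpolation=cv2.INTER_NEAREST))
E
```

```text
time: 6.45
ee_pos: [0.4699, 0.1212, 0.0531]
tcp_rot: [-177.4, -0.0, 18.1]
wrist_force: [1.5, 0.1, -0.4]
opening: 0.0003
grasp_force: 0.0
[0.46987154 0.1212105  0.05307516] [-1.77424756e+02 -3.96675643e-03  1.80744671e+01]
268.0807227414014 233.50487152890315
[[ 64  27  20  35  36  38  31  28  29  28  32  31  27  27  28  27  22  37
   96 106 108]
 [113  43  25  32  36  36  32  26  26  30  30  25  27  26  25  30  28  42
  107 111 108]
 [118  65  28  23  29  33  35  26  26  31  28  32  30  26  26  25  26  35
  107 113 111]
 [114 108  42  21  24  29  30  28  28  27  32  26  32  28  28  28  24  77
  109 112 109]
 [106 133  89  33  21  23  25  26  22  27  28  31  30  26  27  30  46 104
  114 111 109]
 [139 132  93  68  32  24  29  28  29  27  28  32  30  30  29  33  93 110
  115 113 113]
 [130 110 155  87  29  18  23  25  27  26  26  29  30  33  27  44 102 114
  113 108 114]
 [124 156 142  93 103  82  79  55  27  28  28  30  30  37  54  50 103 115
  108 111 110]
 [156 141  99  84 105 105 107  71  32  27  25  29  26  47  67  50 103 113
  113 116 115]
 [127  98  85  85 108 112 116  65  31  2
[... 1485 characters left out ...]
3 110 111 112 110 108 110 112 113 112 108 106 108 109 109 112
  116 110 110]
 [110 118 116 113 112 111 111 112 109 110 110 110 109 106 107 106 111 115
  114 115 112]
 [107 112 113 115 113 107 107 107 109 110 112 109 107 103 111 113 112 110
  114 115 114]
 [106 109 112 110 107 108 106 108 110 107 114 111 110 112 114 115 112 109
  114 111 111]
 [109 109 111 111 112 110 113 109 113 114 112 113 113 113 114 113 112 116
  112 109 108]
 [110 110 109 109 113 111 107 108 106 109 114 113 112 110 107 107 109 109
  110 108 108]
 [110 110 116 115 112 109 107 104 110 111 112 117 116 114 111 110 113 110
  111 112 111]
 [110 109 115 115 112 112 109 108 110 113 113 111 116 115 114 114 113 115
  115 115 114]]
```

View pics/e.png

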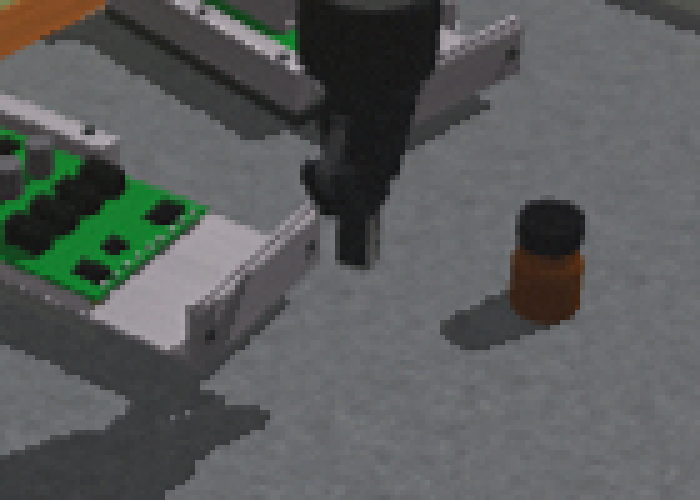

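The fingertip is at about (268,226) in the side view against 233.5 projected, roughly 22 mm off along the view ray. I'll use known scene points in the wrist picture to solve for the true tool offset.

```bash
python3 - <<'E'
from h import *
from scipy.spatial.transform import Rotation as R
from scipy.optimize import least_squares
np.set_printoptions(precision=4,suppress=True)
W=[plane('top',*ct(*p),z) for p,z in(((121,455),.038),((281,435),.038),((299,312),.046),((77,341),.046),((151,340),.058),((252,362),.058))]
px=np.array([(150,212),(322,248),(411,118),(155,66)])
W=np.array(W[:4])
p=camera_params('wrist');T=p['tool_from_camera'];Rt=R.from_euler('xyz',[-177.42,0,18.07],degrees=True)
def pr(t,rv=np.zeros(3)):
    tool=((R.from_rotvec(rv)*Rt).inv()).apply(W-t);c=(tool-T[:3,3])@T[:3,:3]
    return c[:,:2]/c[:,2:]*p['fx']+[p['cx'],p['cy']]
t0=np.array([.6168,.1354,.0419]);print(W);print(pr(t0)-px)
s=least_squares(lambda t:(pr(t)-px).ravel(),t0);print('true tcp',s.x,'off',s.x-t0);print(pr(s.x)-px)
s=least_squares(lambda t:np.r_[(pr(t[:3],t[3:])-px).ravel(),t[3:]*100],np.r_[t0,0,0,0]);print(s.x[:3]-t0,np.degrees(s.x[3:]),s.cost)
E
```

```text
[[0.6011 0.1969 0.038 ]
 [0.6128 0.0844 0.038 ]
 [0.6987 0.0699 0.046 ]
 [0.6814 0.226  0.046 ]]
[[ -3.6637  -0.1538]
 [  0.0422   1.9091]
 [  0.5233   8.9773]
 [-34.5305  -2.3128]]
true tcp [0.6156 0.141  0.0545] off [-0.0012  0.0056  0.0126]
[[ 11.8277  -5.7349]
 [  5.027   -5.8635]
 [  0.1804   8.3602]
 [-14.3915   1.5163]]
[-0.0024  0.0046  0.0096] [ 1.1632 -4.0505  0.7061] 211.20319258843617
```

The left rail corner was mis-picked. The other points confirm the reported pose within a few mm, so the physical tip ends about 22 mm short of the TCP. Lowering to a reading of 0.02 puts the fingers on the face whichever is right. Then I'll push gently.

```bash
python3 -m jog '[[[0,0,-0.2,0,0],[0,0,-0.2,0,0],[0,0,-0.2,0,0],[0,0,-0.06,0,0],[0,0,0,0,0]]]'; python3 -m jog '[[[0.2,0.02,0,0,0],[0.2,0.02,0,0,0],[0.2,0.03,0,0,0],[0.2,0.03,0,0,0],[0.2,0.03,0,0,0],[0.2,0.03,0,0,0],[0.2,0.03,0,0,0]]]'; python3 - <<'E'
from workcell import *
import cv2
s0=cv2.imread('pics/side0.png');s=camera('side');cv2.imwrite('pics/s2.png',s)
o=sensors.get_obs();print(o['ee_pos'],o['wrist_force'])
E
```

```text
time: 7.0
ee_pos: [0.4713, 0.1212, 0.0178]
tcp_rot: [-177.4, 0.1, 18.0]
wrist_force: [0.3, -0.1, 0.1]
opening: 0.0001
grasp_force: 0.0
time: 7.7
ee_pos: [0.5423, 0.1307, 0.0187]
tcp_rot: [-177.4, 0.1, 18.0]
wrist_force: [-3.3, -3.8, 1.6]
opening: 0.0002
grasp_force: 1.7
[0.54374327 0.13111211 0.01876897] [-2.22744527  0.08490454 -0.32635741]
```

Contact force shows, so the tray is being pushed. I'll continue home.

```bash
python3 -m jog '[[[0.2,0.02,0,0,0],[0.2,0.02,0,0,0],[0.2,0.02,0,0,0],[0.2,0.02,0,0,0],[0.2,0.02,0,0,0],[0.1,0.01,0,0,0],[0,0,0,0,0]]]'; python3 -m jog '[[[0.1,0.01,0,0,0],[0.06,0.01,0,0,0],[0.04,0,0,0,0]]]';python3 -m jog '[[[0.06,0.01,0,0,0]]]';python3 -m jog '[[[0.06,0.01,0,0,0]]]'
```

```text
time: 8.45
ee_pos: [0.5979, 0.1363, 0.0189]
tcp_rot: [-177.5, -0.0, 18.0]
wrist_force: [-0.1, -0.6, 0.1]
opening: -0.0001
grasp_force: 0.0
time: 8.75
ee_pos: [0.6068, 0.1372, 0.019]
tcp_rot: [-177.4, 0.0, 18.0]
wrist_force: [-2.4, -0.6, -0.6]
opening: -0.0003
grasp_force: 1.3
time: 8.85
ee_pos: [0.6097, 0.1377, 0.019]
tcp_rot: [-177.4, 0.0, 18.0]
wrist_force: [-2.8, -1.6, -0.5]
opening: -0.0002
grasp_force: 1.4
time: 8.95
ee_pos: [0.6125, 0.138, 0.0189]
tcp_rot: [-177.5, 0.1, 18.0]
wrist_force: [-16.1, -5.4, 3.4]
opening: -0.0001
grasp_force: 8.2
```

```bash
python3 -m jog '[[[0.03,0,0,0,0],[0,0,0,0,0],[0,0,0,0,0]]]'; python3 -m jog '[[[-0.3,-0.03,0,0,0],[-0.4,-0.04,0,0,0],[-0.4,-0.04,0,0,0],[0,0,0.8,0,0],[0,-0.3,0.8,-0.8,0],[0,-0.8,0.5,-0.8,0],[0,-0.8,0.3,-0.8,0],[0,-0.9,0,-0.8,0]]]'; python3 - <<'E'
from workcell import *
import cv2
cv2.imwrite('pics/side3.png',camera('side'))
o=sensors.get_obs();print(o['q'])
E
```

```text
time: 9.25
ee_pos: [0.6124, 0.1379, 0.0189]
tcp_rot: [-177.4, 0.2, 18.0]
wrist_force: [-12.0, -3.2, 5.6]
opening: -0.0
grasp_force: 6.4
time: 10.05
ee_pos: [0.561, -0.008, 0.1424]
tcp_rot: [-177.4, -0.3, 2.0]
wrist_force: [0.9, 0.0, -0.0]
opening: -0.0001
grasp_force: 0.0
[ -2.78925649   5.52981424   3.89071222  88.31685572   2.42544818
 175.71053981]
```

Resisting 12 N without moving, the relay tray is home. I'll go above the heat-sink pocket, centre about (0.615, -0.141), yaw -7.4°.

```bash
python3 -m jog '[[[0.2,-0.6,0,-0.5,0],[0.3,-0.6,0,-0.5,0],[0.3,-0.6,0,-0.5,0],[0.2,-0.6,0,-0.4,0],[0.1,-0.26,0,0,0],[0,0,0,0,0],[0,0,0,0,0]]]'; python3 - <<'E'
from workcell import *
import cv2
o=sensors.get_obs();print(o['ee_pos'],o['tcp_rot'])
im=camera('wrist');cv2.imwrite('pics/w2.png',im)
E
```

```text
time: 10.8
ee_pos: [0.6143, -0.1396, 0.1389]
tcp_rot: [-177.4, 0.0, -7.4]
wrist_force: [-0.3, -0.1, -0.1]
opening: 0.0001
grasp_force: 0.0
[ 0.61425957 -0.1396114   0.13891827] [-1.77406947e+02  2.01787774e-02 -7.42101737e+00]
```

View pics/w2.png

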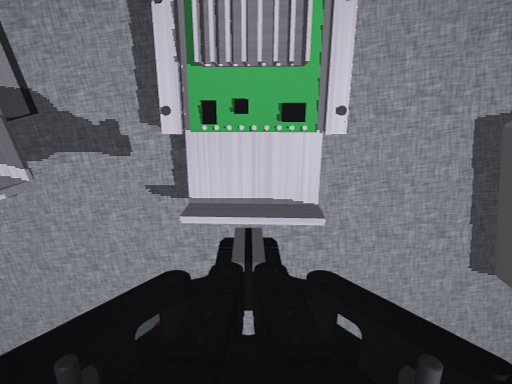

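The wrist view shows the board's front edge at row 131, the lip's top inner edge at about row 217 (columns 183–323), and the fingers at (248,230). I'll convert these and work out the tool position relative to the lip.

```bash
python3 - <<'E'
from h import *
from scipy.spatial.transform import Rotation as R
np.set_printoptions(precision=4,suppress=True)
p=camera_params('wrist');T=p['tool_from_camera'];t=np.array([.61426,-.13961,.13892]);Rt=R.from_euler('xyz',[-177.407,.02,-7.42],degrees=True)
def w(u,v,z):
    d=Rt.apply(T[:3,:3]@[(u-p['cx'])/p['fx'],(v-p['cy'])/p['fy'],1]);c=t+Rt.apply(T[:3,3]);return c+d*(z-c[2])/d[2]
for n,a in(('lipL',(183,216,.066)),('lipR',(324,218,.066)),('floor',(254,204,.029)),('boardL',(187,131,.038)),('boardR',(321,131,.038)),('railfrontL',(160,133,.046)),('railfrontR',(349,133,.046))):print(n,w(*a))
E
```

```text
lipL [ 0.5973 -0.0776  0.066 ]
lipR [ 0.5819 -0.1982  0.066 ]
floor [ 0.5888 -0.1379  0.029 ]
boardL [ 0.6671 -0.0874  0.038 ]
boardR [ 0.6522 -0.2053  0.038 ]
railfrontL [ 0.6688 -0.0655  0.046 ]
railfrontR [ 0.6485 -0.2271  0.046 ]
```

The lip's inner face is at x≈0.589 and the board edge at 0.660. I'll shift 6 mm inward and lower into the pocket.

```bash
python3 -m jog '[[[0.12,-0.04,-0.4,0,0],[0,0,-0.5,0,0],[0,0,-0.5,0,0],[0,0,-0.4,0,0],[0,0,-0.2,0,0],[0,0,0,0,0]]]';python3 -m jog '[[[0,0,-0.15,0,0],[0,0,-0.15,0,0],[0,0,0,0,0]]]'; python3 -m jog '[[[0,0,-0.1,0,0],[0,0,0,0,0]]]'
```

```text
time: 11.45
ee_pos: [0.6194, -0.141, 0.0379]
tcp_rot: [-177.4, 0.1, -7.4]
wrist_force: [-0.4, -0.2, 0.0]
opening: 0.0002
grasp_force: 0.0
time: 11.75
ee_pos: [0.62, -0.142, 0.0233]
tcp_rot: [-177.4, 0.1, -7.4]
wrist_force: [-0.2, 0.0, 0.3]
opening: 0.0002
grasp_force: 0.0
time: 11.95
ee_pos: [0.62, -0.1421, 0.0185]
tcp_rot: [-177.4, 0.0, -7.5]
wrist_force: [-0.5, -0.9, 0.1]
opening: -0.0
grasp_force: 0.0
```

There is no floor contact although the reading is below 29 mm, which confirms the tip offset. Drawing out now.

```bash
python3 -m jog '[[[-0.2,0.026,0,0,0],[-0.2,0.026,0,0,0],[-0.15,0.02,0,0,0],[-0.15,0.02,0,0,0],[-0.15,0.02,0,0,0],[-0.15,0.02,0,0,0]]]'; python3 -m jog '[[[-0.2,0.026,0,0,0],[-0.2,0.026,0,0,0],[-0.2,0.026,0,0,0],[-0.2,0.026,0,0,0]]]'
```

```text
time: 12.55
ee_pos: [0.5698, -0.1356, 0.0192]
tcp_rot: [-177.4, -0.0, -7.4]
wrist_force: [2.7, -1.3, -0.8]
opening: -0.0001
grasp_force: 1.5
time: 12.95
ee_pos: [0.5295, -0.1304, 0.0191]
tcp_rot: [-177.4, -0.0, -7.5]
wrist_force: [2.9, -3.3, 0.5]
opening: -0.0002
grasp_force: 1.6
```

```bash
python3 -m jog '[[[-0.2,0.026,0,0,0],[-0.2,0.026,0,0,0],[-0.15,0.02,0,0,0],[-0.1,0.013,0,0,0]]]'; python3 -m jog '[[[-0.06,0.008,0,0,0],[-0.06,0.008,0,0,0]]]'; python3 -m jog '[[[-0.06,0.008,0,0,0]]]'; python3 -m jog '[[[-0.06,0.008,0,0,0]]]'
```

```text
time: 13.35
ee_pos: [0.497, -0.1259, 0.0191]
tcp_rot: [-177.4, 0.0, -7.4]
wrist_force: [2.8, -2.4, 1.0]
opening: -0.0001
grasp_force: 1.4
time: 13.55
ee_pos: [0.4917, -0.1252, 0.0191]
tcp_rot: [-177.4, -0.0, -7.4]
wrist_force: [2.5, -1.2, 1.8]
opening: -0.0001
grasp_force: 1.4
time: 13.65
ee_pos: [0.4888, -0.1248, 0.019]
tcp_rot: [-177.4, 0.0, -7.4]
wrist_force: [3.0, -1.1, 2.4]
opening: -0.0003
grasp_force: 1.4
time: 13.75
ee_pos: [0.4879, -0.1247, 0.0191]
tcp_rot: [-177.4, -0.2, -7.4]
wrist_force: [24.6, -4.1, -11.9]
opening: -0.0001
grasp_force: 12.5
```

The stop is reached. I'll hold, back the finger off the lip into the pocket, lift out and check.

```bash
python3 -m jog '[[[0,0,0,0,0],[0,0,0,0,0],[0,0,0,0,0]]]'; python3 -m jog '[[[0.2,-0.026,0,0,0],[0.2,-0.026,0,0,0],[0,0,0.4,0,0],[0,0,0.8,0,0],[0,0,0.8,0,0],[0,0,0.8,0,0],[0,0,0,0,0]]]'; python3 - <<'E'
from workcell import *
import cv2
s=camera('side');t=camera('top');s0=cv2.imread('pics/side0.png')
print(sensors.get_obs()['wrist_force'])
cv2.imwrite('pics/f.png',cv2.hconcat([cv2.resize(s[120:340,100:400],(400,293)),cv2.resize(t[70:290,80:440],(400,293))]))
E
```

```text
time: 14.05
ee_pos: [0.488, -0.1247, 0.0191]
tcp_rot: [-177.4, -0.2, -7.4]
wrist_force: [13.2, -2.4, -5.8]
opening: -0.0002
grasp_force: 7.0
time: 14.75
ee_pos: [0.5078, -0.1274, 0.1642]
tcp_rot: [-177.5, -0.4, -7.4]
wrist_force: [-0.3, -0.3, -0.5]
opening: 0.0002
grasp_force: 0.0
[-0.55747752  0.09797344 -1.15258714]
```

View pics/f.png

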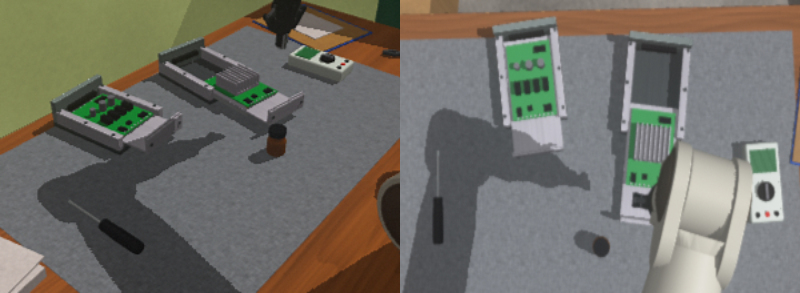

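The picture shows the relay tray home (left bay), the heat-sink tray fully out, and the jar, screwdriver and meter in place. The gripper is clear.

```bash
python3 -c "
from workcell import ticket
print(ticket.job_done())"
```

```text
the job is handed in; nothing more can be done
None
```

I pushed the relay tray home, hooked the heat-sink tray and drew it out to its stop, and handed the job in at about 15 s. The hand-in returned no verdict; the last picture shows both trays in place, the loose things where they were and the gripper clear.

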